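Shut the shield cover and tuck the heat plate under its lip

ROBOT

A 6-joint arm with a two-finger parallel gripper is mounted at the origin on the work surface. World frame = base frame: x ahead of the robot, y to its left, z up, the work surface at z = 0. Lengths are in mm, angles in degrees, forces in N, time in s.
With the tool pointing down it reaches from about 150 to 775 mm from the base axis. Payload 6.1 kg.
Tool frame: the origin (TCP) lies at the very end of the fingers, on their centre line; the grasp point (between the pads) lies 19 mm behind it; z points along the fingers, y is the direction in which the jaws open and shut (so a half turn about z gives the same grasp; the last joint's range is limited). The gripper opens to 85 mm and grips with 20 to 120 N. Pads are 22 mm wide; open, the fingers measure 114 mm over their backs; the gripper's body (76 mm by 85 mm) begins 54 mm behind the grasp point. The pads swing forward as they close: fully open they stand 13 mm farther back than shut.
Start: joints at [66.406, 7.208, -2.269, 80.523, 0, 90], TCP at [210.128, 481.097, 231.295] pointing down, gripper open.
Joint ranges: [-155.77, 155.77], [-54.66, 111.73], [-72.52, 77.12], [-102.08, 115.82], [-83.92, 84.16], [-180, 180]. Speed limits (degrees/s): [136.94, 136.94, 172.46, 180, 180, 180].

INTERFACE

Orientations are given as a 3x3 rotation matrix whose columns are the frame's x, y, z axes.
In Python, from cell import r gives the robot as it stands. Calls block until the motion is done:
- r.move_to(position, orientation): joint-space move of the TCP to a pose.
- r.move_l(position, frame=None, feed=150, max_force=None): straight line of the TCP; frame=None keeps the orientation; feed is the mean speed in mm/s. With max_force (N) it stops when the force on the tool has changed by that much, and returns True; else False.
- r.move_joints(angles): joint-space move.
- r.gripper_to(opening, force=None): opening from 0.0 (shut) to 1.0 (fully open); force is the grip in N (None keeps the last); returns when the fingers have stopped.
- r.wait(seconds).
- r.solve_ik(position, orientation): joint angles nearest the present ones, or None.
- r.state(): the state.
- r.grab_frame(name): name is "scene" or "side" or "wrist"; returns the picture (480x640x3 uint8, red, green, blue); there is no depth.
- r.camera_info(name): a dict with "vfov" (degrees; the focal length in pixels is half the picture's height over the tangent of half this angle, whatever the lens; pixels are square), "cx", "cy" (the principal point, pixels), "camera_from_world" (4x4, takes a point from world to camera coordinates). Camera axes: x right, y down, z forward; pixel columns grow to the right and rows downward; lengths in mm; the calibration is good to about 2 mm. A picture is of the moment at which its call begins: read the wrist's pose just before it. camera_info takes no time and is no camera call; for the wrist camera it gives the pose at the moment of the call.
A pose or a line that the arm cannot do raises r.Unreachable and nothing moves.
- r.finish_job(): hands the job in, once; it reports no verdict.
The state is a dict: "time": time; "q": joint angles; "joint_velocities": joint speeds; "joint_torque": joint torques, N m; "position": TCP position; "eef_rot": TCP orientation; "contact_force": force on the tool from outside, world axes, zero at the start; "moment": the same for the moment, N m; "width": opening from 0.0 (shut) to 1.0 (fully open).
Only numpy, scipy, OpenCV 4.12 (cv2) and the standard library are available. Lean on these libraries where they do the work, as an engineer would, in place of code of your own. Each camera call takes 0.05 s, during which the arm holds its last target. There are 200 camera calls.

TASK

Lower the open perforated cover shut over the circuit bay without letting it slam, then pick up the aluminium heat plate that has a black grip rib and slide its front edge in under the shut cover's lip, square and midway between the painted lines, up to the stop, without lifting the cover. Press the plate down flat on the pan, against the sprung copper contact beneath it, and finish while still holding it pressed there, with the other things on the bench left alone.

Things in the scene. Friction and masses are not known exactly. Their poses are not given: they have to be found in the camera images.
- chassis: Grey steel pan section of a television, fixed to the table: a slab 180 mm wide (y), x = -130 to +160 mm, its flat top (pan face) 16 mm above the table. Origin: on the table, straight below the middle of the shut cover's front edge. x points towards the cover's hinge, z up; the open pan face is at x < 0. Painted black lines along x at y = +-48.5 mm show where the plate goes.
- stop (a point): Middle of the front face of the stop bar, on the pan face, under the lip: x = +25 mm, y = 0 of the pan. The bar runs across the pan (y), 8 mm high. With the cover shut, the clear gap between pan face and lip is 11 mm.
- cover (a joint): Opening angle of the perforated aluminium cover, rad: 0 = shut, starts at 0.55 to 0.95 (front edge up). Stiff hinge: it stays where it is left and takes about 1 to 4 N down at its free edge to push shut; about 3 N up at the edge lifts it. It is 140 mm wide (y). Behind x = 28 mm of the pan it is a raised hood, its top 50 mm above the table when shut.
- cover_hinge (a point): Middle of the cover's hinge line, which is parallel to the pan's y: at x = +155 mm, y = 0 of the pan, 28.5 mm above the table.
- cover_edge (a point): Middle of the upper free front edge of the cover, moves with it, 155 mm from the hinge. Cover shut: at x = 0, y = 0 of the pan, 34 mm above the table. The cover's front strip is a lip 3 mm thick: flat from x = 8 to 28 mm (underside 27 mm above the table when shut), its first 8 mm turned up as a lead-in.
- plate: Loose aluminium heat plate, 110 (x) x 90 (y) x 4 mm, about 0.15 kg, lying flat on the table. Origin: centre of its underside; x points to its front edge, z up. A black upright grip rib, 12 mm thick (x), 60 mm long (y), top 34 mm above the plate's underside, stands on it at x = -30 mm; the front edge is the one farther from the rib.
- plate_nose (a point): Middle of the plate's front edge, on its underside (x = +55 mm of the plate).
- contact (a joint): How far the round copper sprung contact (22 mm across, at x = -60 mm, y = 0 of the pan) is pushed in, m: 0 = standing 4 mm proud of the pan face, 0.004 = level with it. Takes about 4 N to start and 8 N when level, and springs back, so the plate must be held down on it. With the plate at the stop the rib is right over it.
- board: Bystander, loose, to be left alone: spare green circuit board, 110 x 85 x 4 mm with parts up to 16 mm tall..
- multimeter: Bystander, loose, to be left alone: dark analogue multimeter, 145 x 100 x 46 mm..
- brush: Bystander, loose, to be left alone: flat dusting brush lying down..
- screwdriver: Bystander, loose, to be left alone: screwdriver lying down..
- screw_dish: Bystander, loose, to be left alone: steel dish, 80 mm across, 25 mm high..
- heatsink: Bystander, loose, to be left alone: finned aluminium heatsink, 60 x 50 x 30 mm..
- phone: Bystander, loose, to be left alone: black phone lying flat, 150 x 72 x 9 mm..
There are look-alikes about, which are no part of the job. Leave any red or yellow look-alike of the plate alone.

How it is judged (in metres and radians):
On the way, in this order (a step that is already met when the one before it is completed fails the run):
1. the cover is lowered shut, with the plate not yet under it (value of joint cover below 0.035 rad and (x of plate_nose in the frame of chassis below 0 m or y of plate_nose in the frame of chassis above 0.1 m or y of plate_nose in the frame of chassis below -0.1 m)), for 0.2 s.
2. the plate's front edge is tucked under the lip of the shut cover, square and centred (x of plate_nose in the frame of chassis between 0.014 and 0.032 m and y of plate_nose in the frame of chassis between -0.015 and 0.015 m and z of plate_nose in the frame of chassis below 0.026 m and angle between the x axis of plate and the x axis of chassis, either way round below 0.12 rad and value of joint cover below 0.035 rad), for 0.2 s.
At the end, for the whole second after the job is handed in: Cover shut (under 0.035 rad); plate's front edge at least 14 mm behind the lip's edge, within 15 mm of the middle and 0.12 rad of square, plate flat (within 0.035 rad), the contact pressed in at least 2.8 of its 4 mm, the gripper's fingers still bearing on the plate with over 3 N, all at rest (all of step 2 and angle between plate's own z axis and vertical below 0.035 rad and value of joint contact above 0.0028 m and contact force between the fingers and plate above 3 N and linear speed of plate below 0.02 m/s and velocity of joint cover below 0.1 rad/s); the arm keeps its last pose, push and grip.
It fails at once if the cover is lifted (over 0.04 rad) while the plate's edge is under it (x of plate_nose in the frame of chassis above 0.003 m and y of plate_nose in the frame of chassis between -0.1 and 0.1 m and z of plate_nose in the frame of chassis below 0.06 m and value of joint cover above 0.04 rad).
It fails at once if the cover slams (closes faster than 2.5 rad/s) (velocity of joint cover below -2.5 rad/s).
It fails at once if a bystander is moved more than 3 cm (distance of any of board, multimeter, brush, screwdriver, screw_dish, heatsink, phone from where it was at the start of the episode above 0.03 m).
It also fails if it takes over 54 s, if anything falls off the work surface, if the arm or the gripper's body presses on something with over 40 N, if the wrist force passes 120 N, or if a joint passes its speed limit or range.

## Working session

There is one attempt and no reset: what is moved stays moved. The work goes in short steps, each a Python script; the robot and the scene stay as the last script left them, time stands still between calls to the robot, and variables do not carry over. Pictures are saved under pics/ and viewed, about 8 in all and at most 12, crops included, and the job is handed in when it is done.

```bash
mkdir -p pics; ls
python3 - <<'E'
from cell import r
import cv2
for n in("scene","side"):
    cv2.imwrite(f"pics/{n}0.png",cv2.cvtColor(r.grab_frame(n),cv2.COLOR_RGB2BGR))
    print(n,r.camera_info(n))
print(r.state()['time'])
E
```

```text
pics
scene {'vfov': 50.80977548342452, 'cx': 318.4625132713013, 'cy': 234.10698272101524, 'camera_from_world': array([[ 4.65905902e-01,  8.84825985e-01, -3.82977276e-03,
        -2.50784890e+02],
       [ 6.48555761e-01, -3.44435547e-01, -6.78778004e-01,
        -3.37376066e+02],
       [-6.01919526e-01,  3.13762857e-01, -7.34333544e-01,
         1.89860641e+03],
       [ 0.00000000e+00,  0.00000000e+00,  0.00000000e+00,
         1.00000000e+00]])}
side {'vfov': 53.99857882054129, 'cx': 330.3596949303291, 'cy': 242.12145932018512, 'camera_from_world': array([[-9.94748175e-01, -1.01139356e-01, -1.57130191e-02,
         5.58556430e+02],
       [-5.20153622e-02,  6.31752120e-01, -7.73423339e-01,
         8.66110486e+01],
       [ 8.81502713e-02, -7.68544137e-01, -6.33695068e-01,
         1.07448696e+03],
       [ 0.00000000e+00,  0.00000000e+00,  0.00000000e+00,
         1.00000000e+00]])}
0.1
```

View pics/scene0.png

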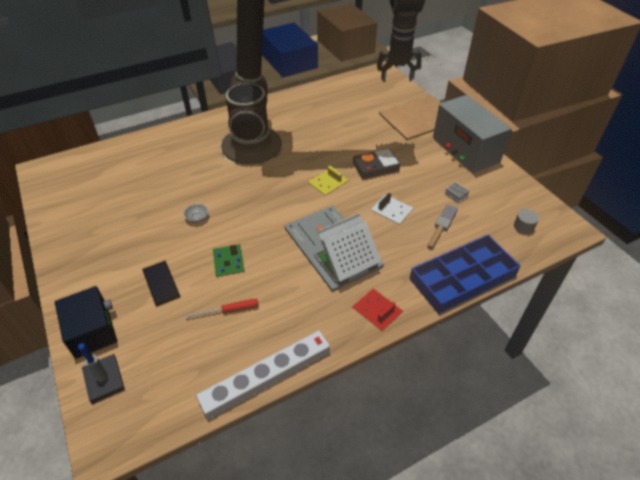

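View pics/side0.png

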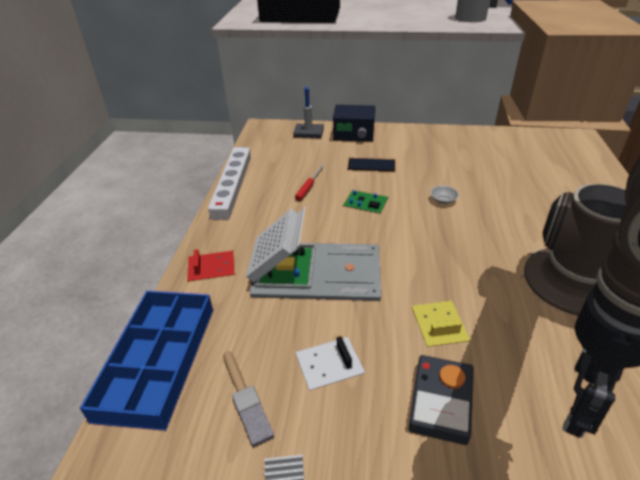

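Plate candidates, by scene pixel: silver with black rib (392,208), yellow (328,181) and red (378,308). The silver one fits the description. The chassis is at scene (335,245) with its cover open. Next is an enlarged crop to measure from.

Run:
```python
import cv2,numpy as np
s=cv2.imread("pics/side0.png")
a=cv2.resize(s[200:310,235:395],None,fx=5,fy=5,interpolation=cv2.INTER_CUBIC)   # 800x550
b=cv2.resize(s[325:395,285:375],None,fx=8,fy=8,interpolation=cv2.INTER_CUBIC)
cv2.imwrite("pics/c1.png",a);cv2.imwrite("pics/c2.png",b)
```

```text
(no output)
```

View pics/c1.png

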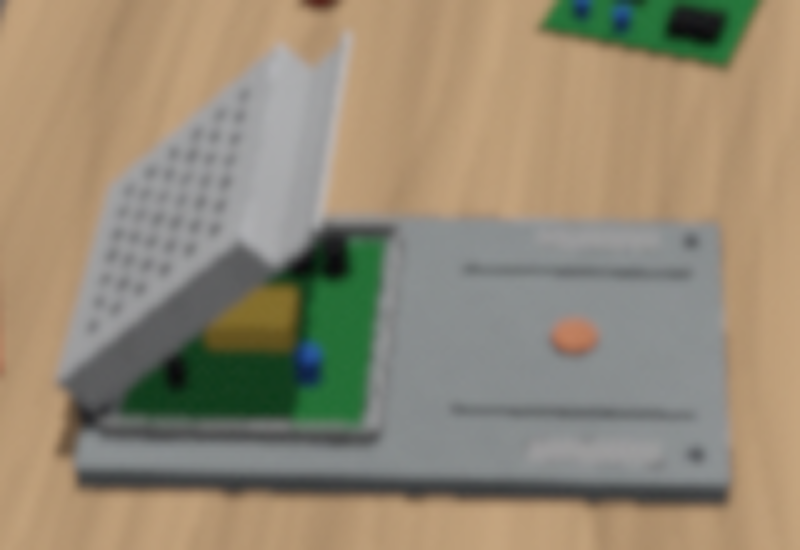

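View pics/c2.png

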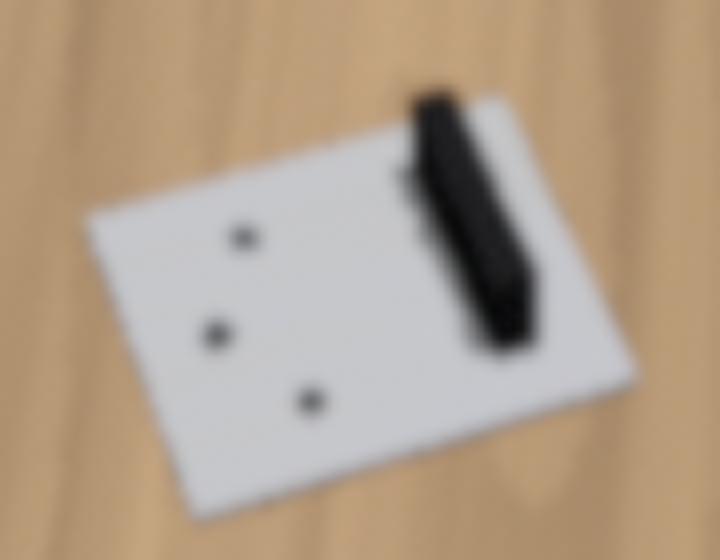

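Silver plate: crop corners (88,215), (505,95), (640,380), (195,520), with the rib on the right, so the front edge is the left one. Pan: top corners (721,225), (728,486), (78,473), contact (575,338), cover lip edge from (348,35) to (318,225).

```bash
cat > h.py <<'E'
import numpy as np, cv2
from scipy.optimize import least_squares
def K(c):
    f=240/np.tan(np.radians(c['vfov']/2)); return f
def proj(c,P):
    P=np.atleast_2d(P); M=c['camera_from_world']; q=P@M[:3,:3].T+M[:3,3]
    return np.c_[c['cx']+K(c)*q[:,0]/q[:,2], c['cy']+K(c)*q[:,1]/q[:,2]]
def back(c,uv,z):
    M=c['camera_from_world'];R=M[:3,:3];o=-R.T@M[:3,3]
    d=R.T@np.array([(uv[0]-c['cx'])/K(c),(uv[1]-c['cy'])/K(c),1]); return o+d*(z-o[2])/d[2]
def place(p,L):  # p=x,y,yaw(rad)
    c,s=np.cos(p[2]),np.sin(p[2]); L=np.atleast_2d(L)
    return np.c_[p[0]+c*L[:,0]-s*L[:,1],p[1]+s*L[:,0]+c*L[:,1],L[:,2]]
def fit(c,L,uv,p0):
    s=least_squares(lambda p:(proj(c,place(p,L))-uv).ravel(),p0,x_scale=[10,10,.1])
    return s.x,s.fun.reshape(-1,2)
E
python3 - <<'E'
from cell import r
from h import *
c=r.camera_info("side"); cr=lambda a,f,o:(np.array(a)+.5)/f-.5+np.array(o)
for i in[(721,225),(728,486),(78,473)]: print(back(c,cr(i,5,(235,200)),16))
uv=cr([(575,338),(721,225),(728,486),(78,473)],5,(235,200))
L=np.array([(-60,0,20),(-130,-90,16),(-130,90,16),(160,90,16)],float)
p,e=fit(c,L,uv,[500,150,0]);print("pan",p,np.degrees(p[2]),e.round(1).tolist())
le=cr([(348,35),(318,225)],5,(235,200))
def edge(a):
    t=a[0];x=155-155*np.cos(t)+5.5*0; 
    # edge rel hinge shut (-155,5.5)
    ex=155-155*np.cos(t)+5.5*np.sin(t); ez=28.5+155*np.sin(t)+5.5*np.cos(t)
    return np.array([(ex,-70,ez),(ex,70,ez)])
s=least_squares(lambda a:(proj(c,place(p,edge(a)))-le).ravel(),[.7]);print("cover",s.x,s.fun,place(p,edge(s.x)))
uv=cr([(88,215),(505,95),(640,380),(195,520)],8,(285,325))
for i in uv: print(back(c,i,4))
L=np.array([(55,-45,4),(-55,-45,4),(-55,45,4),(55,45,4)],float)
p,e=fit(c,L,uv,[500,350,.2]);print("plate",p,np.degrees(p[2]),e.round(1).tolist())
print(proj(c,place(p,[-30,0,34])))
E
```

```text
[448.70753021 -70.9158842   16.        ]
[441.77552335 106.54200371  16.        ]
[725.56858698 123.13080668  16.        ]
pan [5.73779475e+02 2.42621087e+01 5.31164311e-02] 3.043347322571516 [[0.2, -0.2], [0.0, -0.4], [1.2, 0.3], [-1.4, -0.3]]
cover [0.76415625] [-0.29512148 -0.08065863 -0.54461645  1.18889406] [[624.33053833 -43.14913483 139.71966812]
 [616.89773422  96.65341673 139.71966812]]
[604.04154373 258.02727962   4.        ]
[504.65245264 211.64411385   4.        ]
[466.80635504 293.71204149   4.        ]
[566.13843587 340.57005416   4.        ]
plate [5.35407892e+02 2.76034712e+02 4.35698131e-01] 24.963664041436303 [[-0.1, 0.2], [0.0, 0.2], [0.1, -0.0], [-0.0, -0.3]]
[[343.95607749 347.48392987]]
```

```bash
cat >> h.py <<'E'
PAN=np.array([573.8,24.3,0.0531]); PLATE=np.array([535.4,276.0,0.4357])
def down(psi): # tool down, jaws along direction psi
    c,s=np.cos(psi),np.sin(psi); return np.array([[-s,c,0],[c,s,0],[0,0,-1.]])
def best(r,pos,psi):
    o=[(r.solve_ik(pos,down(psi+k)),down(psi+k)) for k in(0,np.pi)]
    o=[x for x in o if x[0] is not None]; q=r.state()['q']
    return min(o,key=lambda x:np.abs(np.array(x[0])-q).max())[1]
E
python3 - <<'E'
from cell import r
from h import *
def pt(t,a=105,h=21.5): 
    return place(PAN,[155-a*np.cos(t)+h*np.sin(t)+11,0,28.5+a*np.sin(t)+h*np.cos(t)])[0]
p=pt(.95)+[0,0,50]; R=best(r,p,PAN[2]+np.pi/2)
r.gripper_to(0.0)
r.move_to(p,R); f0=np.array(r.state()['contact_force'])
r.move_l(pt(.95),feed=120,max_force=15)
for t in[.8,.65,.5,.35,.2,.08,-.02]:
    h=r.move_l(pt(t),feed=50,max_force=25 if t>0 else 12)
    s=r.state();print(t,h,s['position'].round(1) if hasattr(s['position'],'round') else s['position'],np.round(s['contact_force']-f0,1),s['time'])
E
```

```text
0.8 False [682.   30.  119.3] [-0.1  0.7  0.8] 4.275
0.65 False [668.8  29.3 109. ] [0.2 0.2 1.4] 4.75
0.5 False [657.2  28.7  97.3] [0.1 1.3 1.7] 5.225
0.35 False [647.9  28.3  84.2] [-1.1  0.6  0.1] 5.7
0.2 False [640.6  27.9  70. ] [ 0.  -0.2  0.4] 6.175
0.08 False [636.3  27.6  57.8] [0.2 0.1 0. ] 6.5833
-0.02 True [635.6  27.6  50. ] [-3.1  0.5  7.5] 6.85
```

Run:
```python
from cell import r
from h import *
r.wait(.3)
p=np.array(r.state()['position']); r.move_l(p+[0,0,90],feed=200)
rib=place(PLATE,[-30,0,0])[0]; g=rib+[0,0,170]
r.move_to(g,best(r,g,PLATE[2])); r.gripper_to(0.6,60)
c=r.camera_info("wrist"); w=r.grab_frame("wrist"); s=r.grab_frame("side")
np.save("wc.npy",c,allow_pickle=True)
print(r.state()['time'],r.state()['position'],r.state()['q'])
for L in([55,-45,4],[-55,-45,4],[-55,45,4],[55,45,4],[-30,0,34]): print(proj(c,place(PLATE,L)))
a=cv2.resize(s[215:310,235:395],None,fx=3,fy=3,interpolation=cv2.INTER_CUBIC)
o=np.zeros((285+480,640,3),np.uint8);o[:285,:480]=a;o[285:]=w
cv2.imwrite("pics/w1.png",cv2.cvtColor(w,cv2.COLOR_RGB2BGR));cv2.imwrite("pics/s1.png",cv2.cvtColor(a,cv2.COLOR_RGB2BGR))
```

```text
9.7583 [508.21700923 263.33458288 170.0163648 ] [ 2.73908017e+01  1.26779475e+01 -3.37574947e+00  7.39445407e+01
  5.87007805e-04  9.24297777e+01]
[[417.16315966 260.84149562]]
[[293.69204962 260.6710389 ]]
[[291.30710169 158.13857062]]
[[425.8828644 158.3333566]]
[[321.80398599 221.14711671]]
```

View pics/w1.png

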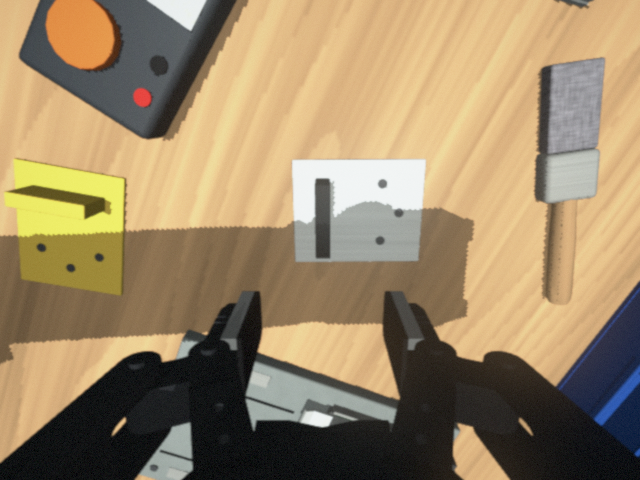

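View pics/s1.png

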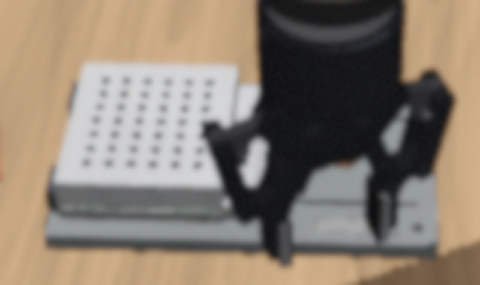

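Both views agree with the predictions to about 2 px: plate corners at (293,160), (425,160), (420,261), (295,261), rib at (322,218), and the cover is shut. Grasping the plate now.

Run:
```python
from cell import r
from h import *
rib=place(PLATE,[-30,0,0])[0]
h=r.move_l(rib+[0,0,7],feed=100,max_force=15); print(h,r.state()['position'])
r.gripper_to(0.0,80); s=r.state(); print("width",s['width'],s['position'])
zg=s['position'][2]
r.move_l(rib+[0,0,zg+80],feed=120)
k=0 if s['eef_rot'][0][1]>0 else np.pi
R=down(PAN[2]+k); np.save("zg.npy",zg)
t=place(PAN,[-115,0,zg+80])[0]; r.move_to(t,R)
r.move_l(place(PAN,[-115,0,zg+30])[0],feed=120)
c=r.camera_info("wrist"); w=r.grab_frame("wrist"); s=r.grab_frame("side"); cs=r.camera_info("side")
print(r.state()['time'],r.state()['width'],np.round(r.state()['contact_force'],1))
# predicted plate (nose at -30, z 30) and shut-cover edge
for n,P in dict(noseL=(-30,45,34),noseR=(-30,-45,34),tailL=(-140,45,34),edgeL=(0,70,34),edgeR=(0,-70,34),lineL=(-20,48.5,16)).items(): print(n,proj(c,place(PAN,P)).round(1),proj(cs,place(PAN,P)).round(1))
a=cv2.resize(s[215:325,235:425],None,fx=4,fy=4,interpolation=cv2.INTER_CUBIC)
cv2.imwrite("pics/w2.png",cv2.cvtColor(w,cv2.COLOR_RGB2BGR));cv2.imwrite("pics/s2.png",cv2.cvtColor(a,cv2.COLOR_RGB2BGR))
```

```text
False [508.61807289 263.57159763   7.6251777 ]
width 0.12483806729443732 [508.46632577 263.50854909   7.46467804]
14.45 0.12102292175357786 [ 0.5  0.2 -1.7]
noseL [[533.  204.6]] [[336.  275.8]]
noseR [[499.8 389.4]] [[337.5 249.6]]
tailL [[259.5 203.7]] [[385.6 276.8]]
edgeL [[623.  140.8]] [[321.9 283.3]]
edgeR [[552.8 431.2]] [[325.5 242.7]]
lineL [[535.  187.7]] [[331.6 282.6]]
```

View pics/w2.png

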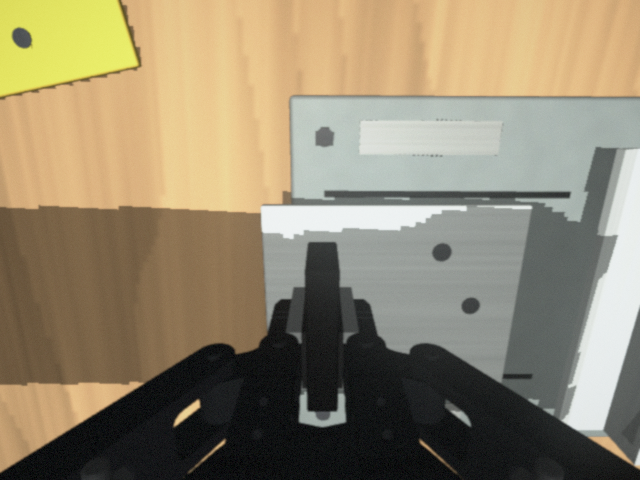

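View pics/s2.png

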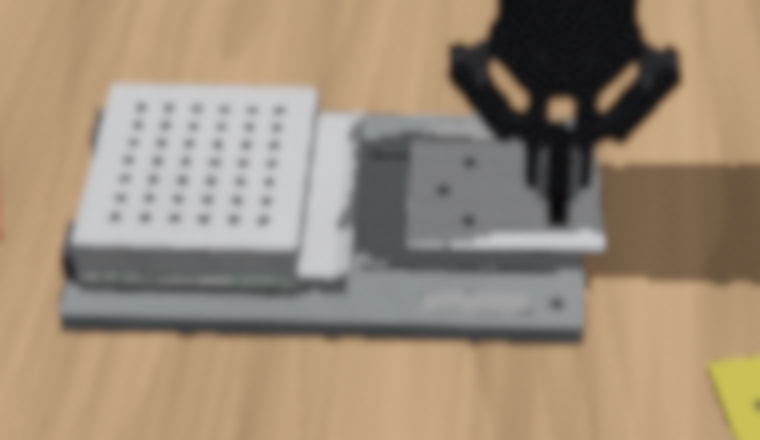

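Wrist picture: the plate's left edge is at row 206 and parallel to the painted line. That line is at row 194 against a predicted 188, so the pan sits about 2.5 mm further to -y, and I'm correcting for that. The cover is shut and the plate is level. Inserting now.

Run:
```python
from cell import r
from h import *
zg=float(np.load("zg.npy")); P=lambda nx,z: place(PAN,[nx-85,-2.5,zg+z])[0]
r.move_l(P(-25,30),feed=80); r.move_l(P(-18,21),feed=60)
f0=np.array(r.state()['contact_force'])
h=r.move_l(P(28,21),feed=35,max_force=7)
s=r.state(); d=np.array(s['position'])-P(0,0); c,n=np.cos(PAN[2]),np.sin(PAN[2])
print(h,"nose x",d[0]*c+d[1]*n,"y",-d[0]*n+d[1]*c,"z",d[2],np.round(np.array(s['contact_force'])-f0,1),s['time'],s['width'])
cv2.imwrite("pics/s3.png",cv2.cvtColor(cv2.resize(r.grab_frame("side")[215:325,235:425],None,fx=4,fy=4,interpolation=cv2.INTER_CUBIC),cv2.COLOR_RGB2BGR))
```

```text
False nose x 26.010674544128992 y 0.040856245850203754 z 20.319018184109012 [-4.8 -0.2  0.5] 16.5083 0.12163765568167383
```

View pics/s3.png

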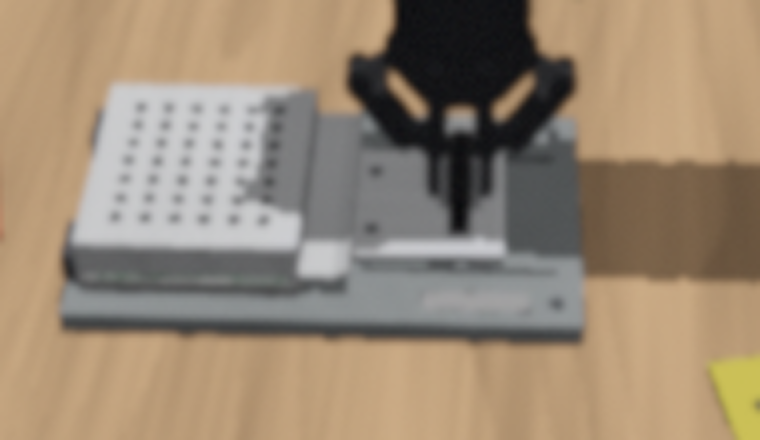

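The plate is under the lip and bearing on the stop (nose at about 26 mm, 4.8 N), and the cover hasn't moved. Pressing down now.

Run:
```python
from cell import r
from h import *
zg=float(np.load("zg.npy")); P=lambda nx,z: place(PAN,[nx-85,-2.5,zg+z])[0]
def rep(m):
    s=r.state(); d=np.array(s['position'])-P(0,0); c,n=np.cos(PAN[2]),np.sin(PAN[2])
    print(m,"nose x %.1f y %.1f z %.2f"%(d[0]*c+d[1]*n,-d[0]*n+d[1]*c,d[2]),np.round(s['contact_force'],1),np.round(s['moment'],2),s['time'],round(s['width'],3))
r.move_l(P(26,20.5),feed=20)
rep("back")
for z in(18,16,15,14,13):
    h=r.move_l(P(26,z),feed=15,max_force=20); rep((z,h))
    if h or r.state()['contact_force'][2]>22: break
r.wait(.5); rep("hold")
cv2.imwrite("pics/s4.png",cv2.cvtColor(cv2.resize(r.grab_frame("side")[215:325,235:425],None,fx=4,fy=4,interpolation=cv2.INTER_CUBIC),cv2.COLOR_RGB2BGR))
```

```text
back nose x 25.9 y 0.0 z 20.46 [-1.8  0.5 -2.1] [ 0.04  0.36 -0.12] 16.8083 0.123
(18, False) nose x 26.0 y 0.0 z 18.26 [-4.2  0.5  3.9] [ 0.04  0.87 -0.08] 17.125 0.122
(16, False) nose x 25.9 y 0.0 z 16.31 [-4.4 -1.1  4.6] [ 0.04  0.99 -0.11] 17.4083 0.119
(15, False) nose x 25.9 y 0.0 z 15.95 [-7.   0.1 10.7] [ 0.    1.43 -0.09] 17.6583 0.124
(14, False) nose x 25.9 y 0.0 z 15.92 [-10.5  -0.9  18.6] [-0.03  2.14 -0.13] 17.9083 0.124
(13, False) nose x 26.0 y 0.0 z 15.92 [-12.9  -1.3  26.9] [-0.08  2.8  -0.11] 18.1583 0.123
hold nose x 26.0 y 0.0 z 15.92 [-13.7  -0.5  26.9] [-0.03  2.77 -0.13] 18.6583 0.125
```

View pics/s4.png

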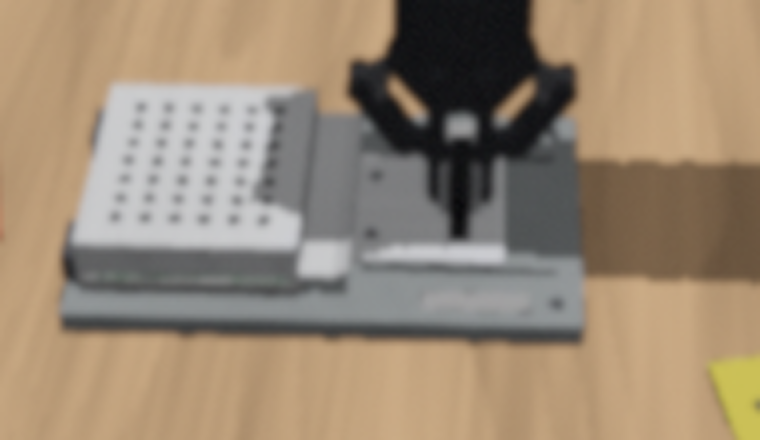

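```bash
python3 -c "
from cell import r
r.finish_job(); s=r.state(); print(s['time'],s['position'],s['contact_force'])"
```

```text
the job is handed in; nothing more can be done
the job is handed in; nothing more can be done
```

I handed the job in at about 18.7 s of robot time, with the gripper still holding the plate pressed down. No verdict was reported.

- **Cover:** I pushed it down along its arc at about 50 mm/s. It stopped with the fingertips on the hood at 50 mm, its shut height, and the later pictures show it shut and unmoved.
- **Plate:** I gripped the silver plate by its black rib and slid it under the lip. It stopped about 26 mm behind the lip's edge, against the stop. By the arm's position it is within a millimetre of the middle line, after a 2.5 mm correction from the wrist picture. It looked parallel to the painted line in the wrist picture taken before insertion.
- **Press:** The plate's underside stopped firmly at 15.9 mm, level with the 16 mm pan face. The push was steady at about 27 N down, with about 14 N against the stop.
- **Not measured directly:** I worked out contact travel and plate flatness from that height, the rise in force and the pictures. I steered clear of the bystanders but took no final picture to confirm they hadn't moved.
- **Disagreement:** The wrist view put the pan about 2.5 mm further to -y than the side view did. I used the wrist value.

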